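Work a cast test bar past the clamp into its nest and lock it

TASK

Using only pushes of the fingertips, with nothing picked up, get the long cast bar on the grey-topped platform into the bay along the fence: angle its left end in behind the steel clamp, slide it along, then swing the right end in between the two end stops until the bar lies flush against the fence. Then push the clamp lever round towards the robot until it stops, so that the bar is locked in. Leave the small cast sample, the marker and the bottles where they are.

Things in the scene. Friction and masses are not known exactly. Their poses are not given: they have to be found in the camera images.
- bar: The cast test bar, beige, 62 mm wide (its x), 215 mm long (its y), 20 mm thick, 0.35 to 0.7 kg, sides sloping in towards the top. It lies flat on the grey-topped platform, broad face down, its y axis roughly along the fence. Origin: centre of its underside.
- bay (a point): Where the middle of the bar's underside must come to lie, on top of the grey-topped platform (the board), 56 mm above the worktop. x points to the fence (away from the robot), y along the fence to the robot's left, z up; offsets below are in this frame. The board reaches from x = -0.189 to 0.052, y = -0.235 to 0.185; it is fixed to the worktop, its place and yaw vary.
- fence (a point): Middle of the aluminium fence's face, at board level, x = 0.031. The fence is 26 mm high, 18 mm thick, from y = -0.134 to 0.134. Two end stops, dark steel blocks 18 mm high against the fence, have inner faces at y = -0.111 and 0.111 (a 222 mm bay for the 215 mm bar), stand out from the fence to x = 0.009 and are 22 mm wide.
- pivot (a point): Axis of the cam clamp at the lever's height, 34 mm above the board, at x = -0.068, y = 0.085. The cam: a steel disc 26 mm high, radius 22 mm, 14 mm off the axis; hub and bolt reach 51 mm above the board. Open, it leaves 79 to 81 mm to the fence and reaches right to y = 0.049, so the bar cannot go in straight: its left end must go first, at an angle. Locked, it leaves 63 mm.
- clamp (a joint): Angle of the clamp lever, rad: 0 open (the lever points left and slightly to the fence, 75 degrees from the bay's x axis towards its y axis), growing counter-clockwise seen from above, 1.85 locked at its stop (the lever points to the robot). Stays where it is left; takes about 2 N at the grip.
- lever_grip (a point): Middle of the black grip of the clamp lever, on the lever's centre line, 75 mm from the pivot axis, 34 mm above the board. The lever is a level rod of 10 mm diameter whose black grip, 17 mm in diameter, runs from 56 mm to its end 95 mm from the axis.
- marker: Black marker pen, 16 x 130 x 18 mm, lying on the worktop left of the platform. Leave it alone. Origin: centre of its underside, y along the pen.
- sample: Small cast sample, beige, 44 x 98 x 16 mm, lying on the platform near its far right-hand corner, right of the right end stop. Leave it alone. Origin: centre of its underside, y along its length.
- spirit_bottle_3: White spirit bottle with a blue band, 54 mm across, 168 mm high, standing behind the platform, in front of two others. Leave it alone. Origin: centre of its underside.

How it is judged:
On the way:
1. the bar lies in the bay behind the clamp, between the end stops and along the fence, while the lever is not yet locked (x of bar in the frame of bay above -0.012 m and angle between the y axis of bar and the y axis of bay, either way round below 0.08 rad and y of bar in the frame of bay between -0.008 and 0.008 m and value of joint clamp below 1.7 rad), for 0.1 s.
At the end, for the whole second after the job is handed in: The bar lies flat in the bay between the end stops, its middle within 4 mm of lying against the fence and turned from it by less than 0.03 rad, and the clamp lever is within 0.15 rad of its locked stop; all is at rest (x of bar in the frame of bay between -0.004 and 0.003 m and y of bar in the frame of bay between -0.006 and 0.006 m and z of bar in the frame of bay below 0.004 m and angle between the y axis of bar and the y axis of bay, either way round below 0.03 rad and value of joint clamp above 1.7 rad and linear speed of bar below 0.01 m/s and velocity of joint clamp below 0.05 rad/s); the robot touches nothing.
It fails at once if the bar is lifted or tipped off the board (z of bar in the frame of bay above 0.012 m or angle between bar's own z axis and vertical above 0.15 rad).
It fails at once if the small sample, the marker or the spirit bottle is disturbed (distance of any of sample, marker, spirit_bottle_3 from where it was at the start of the episode above 0.02 m).
It also fails if it takes over 58 s, if anything falls off the work surface, if the arm or the gripper's body presses on something with over 40 N, if the wrist force passes 120 N, or if a joint passes its speed limit or range.

ROBOT

A 6-joint arm with a two-finger parallel gripper is mounted at the origin on a cart in front of the work surface, level with it; the furniture and walls round the work are solid. World frame = base frame: x ahead of the robot, y to its left, z up, the work surface at z = 0. Lengths are in m, angles in rad, forces in N, time in s.
With the tool pointing down it reaches from about 0.325 to 0.775 m from the base axis. Payload 5.5 kg.
Tool frame: the origin (TCP) lies between the finger pads; the fingertips stand 8 mm ahead of it and the grasp point (between the pads) lies 11 mm behind it (tcp_to_tips is the distance from the TCP to the fingertips, in m); z points along the fingers, y is the line along which they close (so a half turn about z gives the same grasp; the last joint's range is limited). The gripper opens to 88 mm and grips with 3 to 60 N. Pads are 20 mm wide; open, the fingers measure 115 mm over their backs; the gripper's body (75 mm by 178 mm) begins 61 mm behind the grasp point.
Start: joints at [-1.26, 0.091, 1.231, -0, 1.82, -0.057], TCP at [0.216, -0.56, 0.231] pointing down, gripper open.
Joint ranges: [-2.87, 2.87], [-0.86, 2.18], [0.17, 2.46], [-1.51, 4.65], [0.06, 2.69], [-2.65, 2.65]. Speed limits (rad/s): [2.57, 2.57, 3.01, 3.14, 3.14, 3.14].

INTERFACE

Orientations are given as a unit quaternion [w, x, y, z].
In Python, from bench import * gives the robot as it stands. Calls block until the motion is done:
- move_to(position, orientation): joint-space move of the TCP to a pose.
- move_l(position, speed=0.15, orientation=None): straight line of the TCP; orientation=None keeps the orientation; speed is the mean speed in m/s.
- movej(angles): joint-space move.
- gripper_open() and close(): open the fingers fully, or close them until they stop; the grip force is fixed at half the most.
- hold(seconds).
- inverse_kinematics(position, orientation): joint angles nearest the present ones, or None.
- state(): the state.
- get_image(name): name is "scene" or "top" or "wrist"; returns a dict with "frame" (400x640x3 uint8, blue, green, red), "depth" (400x640 float32, m along the optical axis (not along the pixel's ray), 0 where there is no reading), "camera_matrix" (3x3 intrinsics, pixels), "view" (4x4, takes a point from world to camera coordinates). Camera axes: x right, y up, looking along -z (the intrinsics and any distortion apply to the point x, -y, -z); pixel columns grow to the right and rows downward; lengths in m; the calibration is good to about 2 mm. A picture is of the moment at which its call begins.
A pose or a line that the arm cannot do raises IKError and nothing moves.
- job_done(): hands the job in; it is judged then, once.
The state is a dict: "time": time; "joint_pos": joint angles; "dq": joint speeds; "joint_torque": joint torques, N m; "ee_pos": TCP position; "ee_rot": TCP orientation; "ft_force": force on the tool from outside, world axes, zero at the start; "moment": the same for the moment, N m; "finger_gap": finger opening in m; "finger_force": force on a finger pad.
Only numpy, scipy, OpenCV 4.12 (cv2) and the standard library are available. Lean on these libraries where they do the work, as an engineer would, in place of code of your own. Each camera call takes 0.05 s, during which the arm holds its last target. There are 200 camera calls.

## Working session

There is one attempt and no reset: what is moved stays moved. The work goes in short steps, each a Python script; the robot and the scene stay as the last script left them, time stands still between calls to the robot, and variables do not carry over. Pictures are saved under pics/ and viewed, at most 10 in all, crops included, and the job is handed in when it is done.

```bash
mkdir -p pics; ls; python3 - <<'E'
from bench import *
import cv2
for n in("scene","top"):
    i=get_image(n); cv2.imwrite(f"pics/{n}0.png",i["frame"]); print(n,i["camera_matrix"],i["view"],i.keys())
s=state();print(s)
E
```

```text
pics
scene [[505.26108746   0.         326.86233718]
 [  0.         505.26108746 198.61551909]
 [  0.           0.           1.        ]] [[-0.52419194 -0.85152934  0.01098131  0.34265755]
 [ 0.46987101 -0.27844476  0.83766924 -0.30385967]
 [-0.71024225  0.44425926  0.54606745 -0.94151747]
 [ 0.          0.          0.          1.        ]] dict_keys(['frame', 'depth', 'camera_matrix', 'view'])
top [[463.16594787   0.         321.95797453]
 [  0.         463.16594787 199.92008176]
 [  0.           0.           1.        ]] [[-2.22881524e-02 -9.99751561e-01  2.35180393e-04  9.50642724e-02]
 [ 9.86243854e-01 -2.19484758e-02  1.63833223e-01 -5.64267248e-01]
 [-1.63787358e-01  3.88348505e-03  9.86488023e-01 -1.00848361e+00]
 [ 0.00000000e+00  0.00000000e+00  0.00000000e+00  1.00000000e+00]] dict_keys(['frame', 'depth', 'camera_matrix', 'view'])
{'time': 0.1, 'joint_pos': array([-1.25971492e+00,  9.17558615e-02,  1.23173530e+00,  1.49973827e-05,
        1.81976330e+00, -5.66934523e-02]), 'dq': array([-0.00080535, -0.00060692, -0.00302487, -0.00061034, -0.00047536,
       -0.00039905]), 'joint_torque': array([ 3.59222700e-03, -4.47856343e+01, -4.07570529e+01,  7.00340420e-02,
        2.83987855e-02, -9.51746006e-05]), 'ee_pos': array([ 0.21565893, -0.55965224,  0.22965355]), 'ee_rot': array([-8.25110834e-04,  9.83139619e-01,  1.82854583e-01, -9.81905632e-05]), 'ft_force': array([ 0.12933332, -0.38594017, -0.20520841]), 'moment': array([ 0.05160026,  0.01534783, -0.01976284]), 'finger_force': 0.0, 'finger_gap': 0.08770844926790211}
```

View pics/top0.png

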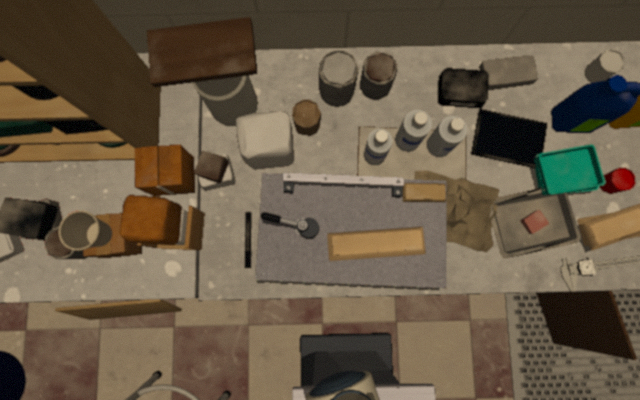

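View pics/scene0.png

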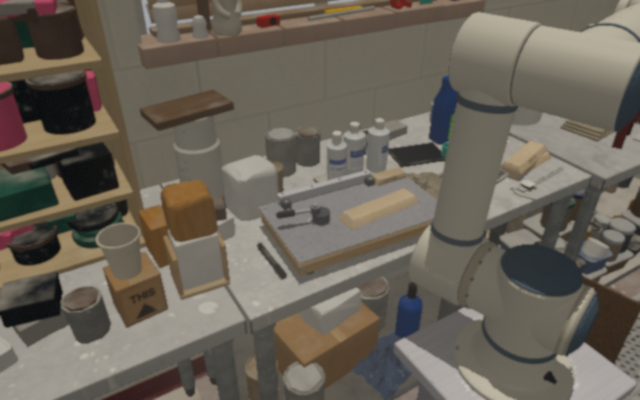

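The top view shows the board at about (260-448, 175-288) px. The fence runs along v≈181, the clamp hub is at (309,228) with its lever pointing left to (265,216), and the bar is centred at about (377,243). The sample is at (425,190) and the marker at (248,240). I'll enlarge this area to measure it.

```bash
python3 - <<'E'
import cv2
f=cv2.imread("pics/top0.png")[160:300,250:450]
cv2.imwrite("pics/crop0.png",cv2.resize(f,None,fx=4,fy=4,interpolation=cv2.INTER_CUBIC))
E
```

```text
(no output)
```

View pics/crop0.png

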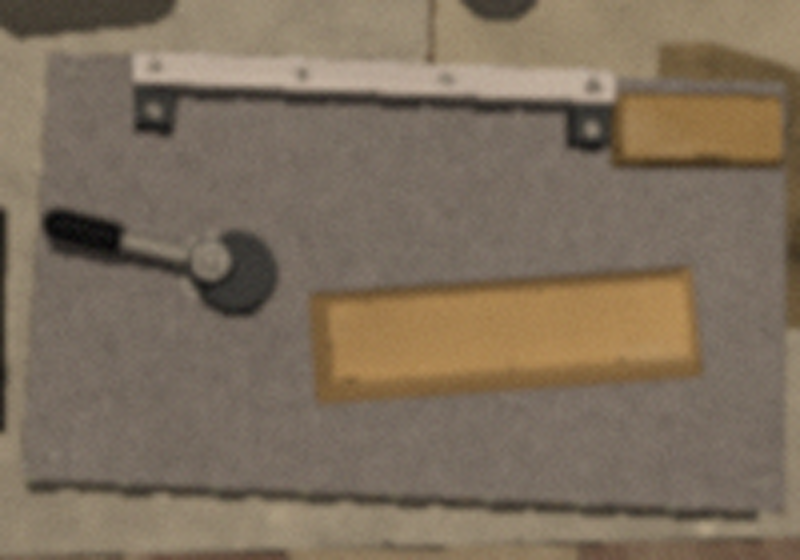

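The crop (4x, origin at 250,160) gives these positions:
- **Board corners:** (47,53), (784,82), (780,517) and (27,485).
- **Fence top front edge:** (133,87) to (613,102).
- **Hub:** (210,260).
- **Bar base corners:** (310,293), (690,268), (703,374) and (318,404).

```bash
cat > h.py <<'E'
import numpy as np, cv2
def w(img,uv,z):
    K=img["camera_matrix"];V=np.array(img["view"]);R=V[:3,:3];c=-R.T@V[:3,3]
    u=np.atleast_2d(uv).astype(float)
    d=np.c_[(u[:,0]-K[0,2])/K[0,0],-(u[:,1]-K[1,2])/K[1,1],-np.ones(len(u))]@R
    return (c+d*((z-c[2])/d[:,2])[:,None])[:,:2]
def fit(obj,pts):  # rigid 2d: pts = R obj + t
    o=np.array(obj,float);p=np.array(pts);oc=o-o.mean(0);pc=p-p.mean(0)
    a=np.arctan2((oc[:,0]*pc[:,1]-oc[:,1]*pc[:,0]).sum(),(oc*pc).sum())
    R=np.array([[np.cos(a),-np.sin(a)],[np.sin(a),np.cos(a)]]);t=p.mean(0)-R@o.mean(0)
    return a,t,np.linalg.norm(o@R.T+t-p,axis=1)
E
python3 - <<'E'
from bench import *
from h import *
i=get_image("top")
c=lambda *p:np.array(p)/4+[250,160]
B=np.r_[w(i,c((47,53),(784,82),(27,485)),.056),w(i,c((133,87),(613,102)),.082),w(i,c((210,260)),.107)]
O=[(.052,.185),(.052,-.235),(-.189,.185),(.031,.134),(.031,-.134),(-.068,.085)]
a,t,r=fit(O,B);print("bay",a,t,r)
b=w(i,c((310,293),(690,268),(703,374),(318,404)),.056)
ab,tb,rb=fit([(.031,.1075),(.031,-.1075),(-.031,-.1075),(-.031,.1075)],b);print("bar",ab,tb,rb)
R=np.array([[np.cos(a),-np.sin(a)],[np.sin(a),np.cos(a)]])
print("in bay",ab-a,(tb-t)@R)
print("grip",(w(i,c((82,230)),.098)-t)@R, "bar corners",(b-t)@R)
E
```

```text
bay -0.05665240299954427 [0.56545658 0.03624696] [0.00149959 0.00133127 0.00214463 0.00129064 0.00144474 0.00077068]
bar 0.04968902060483346 [ 0.46356371 -0.03617463] [0.00090773 0.00194229 0.00143754 0.00081057]
in bay 0.10634142360437773 [-0.09762874 -0.07807479]
grip [[-0.05250254  0.15524844]] bar corners [[-0.07829255  0.031204  ]
 [-0.05700307 -0.18058978]
 [-0.11571301 -0.18771345]
 [-0.13950635  0.02480008]]
```

```bash
cat >> h.py <<'E'
from bench import *
A=-0.0567;T=np.array([.5655,.0362]);ZB=.056
rot=lambda a:np.array([[np.cos(a),-np.sin(a)],[np.sin(a),np.cos(a)]])
W=lambda p:rot(A)@np.array(p)+T
def Q(yaw): y=yaw+A; return [0,np.cos(y/2),np.sin(y/2),0]
def P(p,tip): return [*W(p),ZB+tip+.008]
def off(c,th,o): return np.array(c)+rot(th)@np.array(o)
def F(): return np.round(state()["ft_force"],1),round(state()["time"],1)
def bar(name=None):
    i=get_image("top");f=i["frame"]
    if name: cv2.imwrite(f"pics/{name}.png",cv2.resize(f[160:300,250:450],None,fx=4,fy=4))
    m=cv2.inRange(cv2.cvtColor(f,cv2.COLOR_BGR2HSV),(8,85,50),(28,255,255))
    q=np.zeros_like(m);K=i["camera_matrix"];V=i["view"]
    bd=np.array([[*W(p),ZB] for p in((.030,.11),(.030,-.108),(-.005,-.108),(-.005,-.225),(-.18,-.225),(-.18,.17))])
    cc=bd@V[:3,:3].T+V[:3,3]; uv=np.c_[K[0,2]-K[0,0]*cc[:,0]/cc[:,2],K[1,2]+K[1,1]*cc[:,1]/cc[:,2]]
    cv2.fillPoly(q,[uv.astype(np.int32)],255)
    n=max(cv2.findContours(m&q,cv2.RETR_EXTERNAL,cv2.CHAIN_APPROX_NONE)[0],key=cv2.contourArea)
    p=w(i,n[:,0,:],ZB); r=cv2.minAreaRect((p*1000).astype(np.float32))
    b=(cv2.boxPoints(r)/1000-T)@rot(A); c=b.mean(0); 
    e=[b[1]-b[0],b[2]-b[1]]; e.sort(key=np.linalg.norm); l=e[1] if e[1][1]>0 else -e[1]
    return c,float(-np.arctan2(l[0],l[1])),[round(float(np.linalg.norm(x)),4) for x in e]
E
python3 - <<'E'
from h import *
print(bar())
# reachability
c0,t0=(-.0976,-.078),.106; c1,t1=(-.0443,-.086),-.22
for y0 in(0,np.pi):
  print([inverse_kinematics(P(off(c,t,(-.041-d,0)),.005),Q(t+y0)) for c,t,d in((c0,t0,.02),(c1,t1,0))])
E
```

```text
(array([-0.09702502, -0.07689343]), 0.1058664499835544, [0.0626, 0.2159])
[array([-1.81042009e-01, -4.35878203e-01,  1.98472308e+00, -4.44089210e-16,
        1.59274778e+00,  1.34045432e+00]), array([-1.46376737e-01, -2.12991682e-01,  1.80915778e+00, -4.44089210e-16,
        1.54542655e+00,  1.70111959e+00])]
[array([-1.81042009e-01, -4.35878203e-01,  1.98472308e+00, -4.44089210e-16,
        1.59274778e+00, -1.80113834e+00]), array([-1.46376737e-01, -2.12991682e-01,  1.80915778e+00, -4.44089210e-16,
        1.54542655e+00, -1.44047306e+00])]
```

```bash
python3 - <<'E'
from h import *
c0,t0=np.array((-.097,-.077)),.106; c1,t1=np.array((-.0443,-.086)),-.22
s=off(c0,t0,(-.041-.018,0))
move_to(P(s,.10),Q(t0)); move_l(P(s,.005),.15); print(F())
for k in np.linspace(0,1,5):
    c=c0+k*(c1-c0);t=t0+k*(t1-t0)
    move_l(P(off(c,t,(-.041,0)),.005),.06,Q(t)); print(F())
p=off(c1,t1,(-.041,0))
move_l(P(p+[-.02,0],.005),.1); move_l(P(p+[-.02,0],.12),.25)
q=state()["joint_pos"].copy();q[0]-=.9;movej(q);print(bar("p1"),F())
E
```

```text
(array([ 0.8, -0.6, -0.2]), 3.0)
(array([-0.2,  0.1, -0.3]), 3.5)
(array([0.1, 0.2, 0.5]), 3.8)
(array([-0.1, -0.5,  0.7]), 4.2)
(array([0.1, 0.2, 0.1]), 4.6)
(array([ 0.7,  0.2, -0. ]), 5.0)
(array([-0.04555263, -0.08556432]), -0.2227089626308257, [0.0625, 0.2157]) (array([-0.2,  0.8,  0.1]), 7.4)
```

View pics/p1.png

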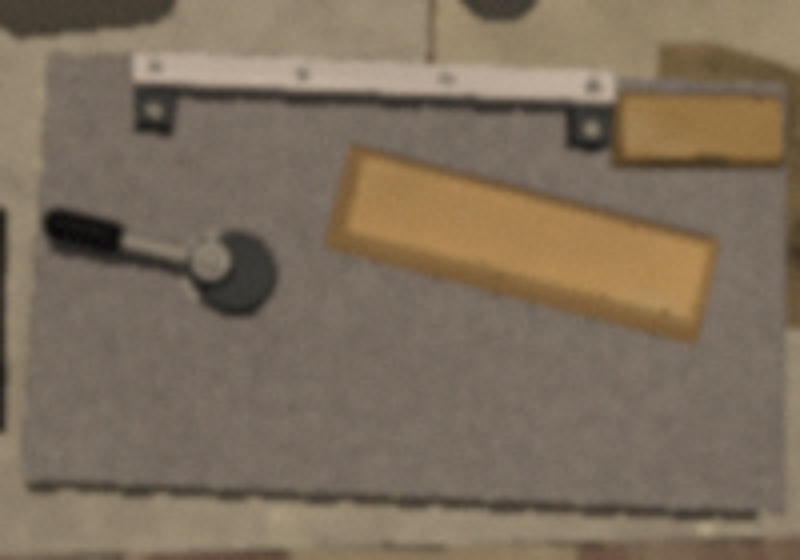

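The bar is now at the entry angle, with its left end at crop px (340,195), clear of the cam. Next is the axial push from its right end.

```bash
python3 - <<'E'
from h import *
c,t=np.array((-.0456,-.0856)),-.2227
close()
ys=[t+np.pi/2,t-np.pi/2]
pt=lambda d:off(c,t,(0,-.1175+d))
yaw=min(ys,key=lambda y:abs(inverse_kinematics(P(pt(-.02),.1),Q(y))[5]))
move_to(P(pt(-.022),.08),Q(yaw)); move_l(P(pt(-.022),.005),.15); print(F(),state()["finger_gap"])
for d in(0,.03,.06): move_l(P(pt(d),.005),.06); print(F())
move_l(P(pt(.045),.005),.1); move_l(P(pt(.045),.10),.25)
q=state()["joint_pos"].copy();q[0]-=.9;movej(q);print(bar("p2"),F())
E
```

```text
Traceback (most recent call last):
TypeError: 'NoneType' object is not subscriptable
```

```bash
python3 - <<'E'
from h import *
c,t=np.array((-.0456,-.0856)),-.2227
pt=lambda d:off(c,t,(0,-.1175+d))
sol=[(y,inverse_kinematics(P(pt(-.022),.08),Q(y))) for y in(t+np.pi/2,t-np.pi/2)]
print(sol)
yaw=min([s for s in sol if s[1] is not None],key=lambda s:abs(s[1][5]))[0]
move_to(P(pt(-.022),.08),Q(yaw)); move_l(P(pt(-.022),.005),.15); print(F(),state()["finger_gap"])
for d in(0,.03,.06): move_l(P(pt(d),.005),.06); print(F())
move_l(P(pt(.045),.005),.1); move_l(P(pt(.045),.10),.25)
q=state()["joint_pos"].copy();q[0]-=.9;movej(q);print(bar("p2"),F())
E
```

```text
[(1.3480963267948964, array([-4.29234298e-01, -1.52985595e-01,  1.62280082e+00, -4.44089210e-16,
        1.67177743e+00, -1.49834298e-01])), (-1.7934963267948967, None)]
(array([-0.6, -0.5,  0.7]), 11.0) 0.000283182731119533
(array([ 0.2, -0.5, -0.3]), 11.6)
(array([-0.2,  0.5, -0.2]), 12.2)
(array([ 0.8,  0.2, -0.2]), 12.9)
(array([-0.03168871, -0.02688885]), -0.2303913339486382, [0.0624, 0.2161]) (array([-0.4, -0.2,  0.2]), 15.4)
```

View pics/p2.png

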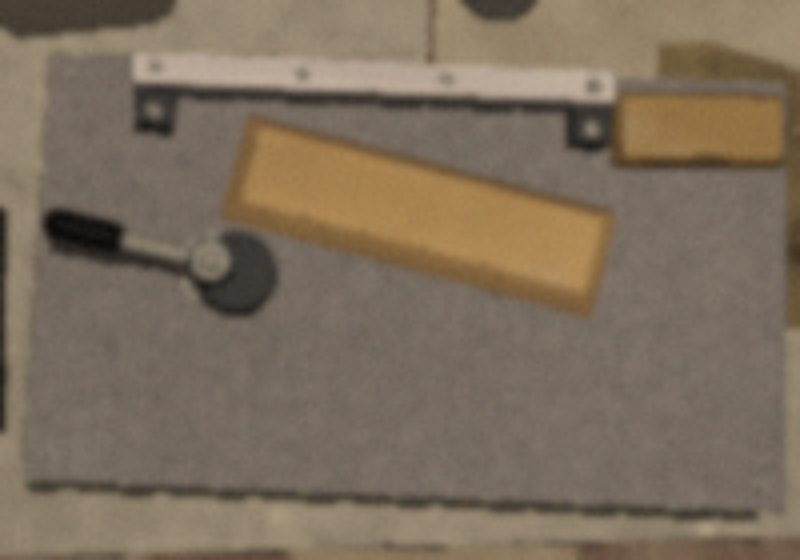

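The left end is past the cam, with its near-left corner at (225,215) and clear of the disc. I'll push it the rest of the way, then make a partial swing.

```bash
python3 - <<'E'
from h import *
c,t=np.array((-.0317,-.0269)),-.2304
pt=lambda d:off(c,t,(0,-.1175+d))
move_to(P(pt(-.015),.07),Q(t+np.pi/2)); move_l(P(pt(-.015),.005),.15)
for d in(0,.0335): move_l(P(pt(d),.005),.06); print(F())
move_l(P(pt(.018),.005),.1); move_l(P(pt(.018),.10),.25)
gripper_open()
fl=np.array((.0305,.105)); pose=lambda th,x=0:(P(off(fl-rot(th)@[.031,.1075],th,(-.041+x,-.048)),.005),Q(th))
p,q=pose(t,-.015); move_to([*p[:2],.16],q); move_l(p,.15)
for th in(t,-.17,-.11): p,q=pose(th); move_l(p,.05,q); print(F())
p,q=pose(-.11,-.015); move_l(p,.1); move_l([*p[:2],.17],.25)
q=state()["joint_pos"].copy();q[0]-=.9;movej(q);print(bar("p3"),F())
E
```

```text
(array([-0.2, -0.6, -0.1]), 18.0)
(array([0.1, 0.5, 0.4]), 18.7)
(array([ 0. ,  0.9, -0.2]), 23.7)
(array([-0.4,  0.4, -0.2]), 24.0)
(array([-1.4, -0.4, -0.4]), 24.4)
(array([-0.01393561,  0.00136475]), -0.10222127784750702, [0.0622, 0.2161]) (array([-0.4,  1.3,  0.2]), 26.9)
```

View pics/p3.png

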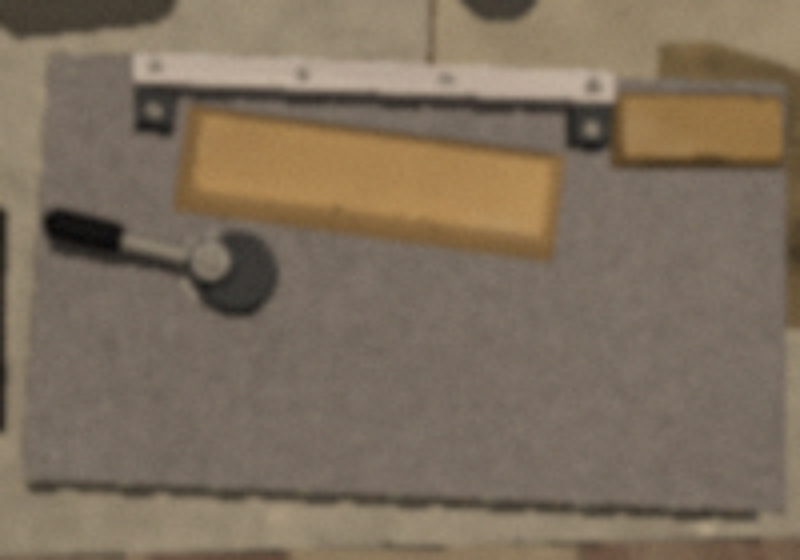

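The bar's left-far corner is at (187,103) and its right-far corner at (562,155), so the right stop has only a few mm of room. I'll nudge the bar about 2.5 mm to the left, then swing it flush, stepping with a force check.

```bash
python3 - <<'E'
from h import *
close()
c,t=np.array((-.0139,.0014)),-.102
pt=lambda d:off(c,t,(0,-.1175+d))
move_to(P(pt(-.014),.06),Q(t+np.pi/2)); move_l(P(pt(-.014),.005),.15)
move_l(P(pt(.0028),.005),.06); print(F())
p=pt(-.01);move_l(P(p,.005),.1); move_l(P(p,.05),.25)
fl=np.array((.0305,.1075)); pose=lambda th,x=0:(P(off(fl-rot(th)@[.031,.1075],th,(-.041+x,-.06)),.005),Q(th))
p,q=pose(t,-.02); move_to([*p[:2],.115],q); move_l(p,.15)
for th in(t,-.05,0): p,q=pose(th); move_l(p,.05,q); print(F())
f0=state()["ft_force"]
for x in(.001,.002,.003,.004):
    p,q=pose(0,x); move_l(p,.03); print(x,F())
    if np.linalg.norm(state()["ft_force"]-f0)>6: break
p,q=pose(0,-.015); move_l(p,.1); move_l([*p[:2],.15],.25)
# towards lever start, then look
g=lambda al,r,o:np.array((-.068,.085))+rot(al)@[r,o]
a0=np.deg2rad(75); ys=[(y,inverse_kinematics(P(g(a0,.075,-.035),.09),Q(y))) for y in(a0-np.pi/2,a0+np.pi/2)];print(ys)
q=state()["joint_pos"].copy();q[0]-=.8;movej(q);print(bar("p4"),F())
E
```

```text
(array([-0.3, -0.6,  0.9]), 30.7)
(array([-0.8, -0.8,  1. ]), 33.8)
(array([-1.4,  0.6,  1.3]), 34.1)
(array([-2.1,  1. ,  1.7]), 34.5)
0.001 (array([-4.6, -0.2,  3.7]), 34.7)
0.002 (array([-5.5,  0.6,  3.6]), 35.0)
0.003 (array([-9. ,  1.1,  5.8]), 35.2)
[(np.float64(-0.26179938779914935), array([ 2.62064442e-01,  5.96215659e-02,  1.39903758e+00, -4.44089210e-16,
        1.68293351e+00,  2.15136016e+00])), (np.float64(2.879793265790644), array([ 2.62064442e-01,  5.96215659e-02,  1.39903758e+00, -4.44089210e-16,
        1.68293351e+00, -9.90232497e-01]))]
(array([-0.00382094,  0.00108534]), 0.050968719371430035, [0.0631, 0.2163]) (array([0. , 0.6, 0.5]), 37.6)
```

View pics/p4.png

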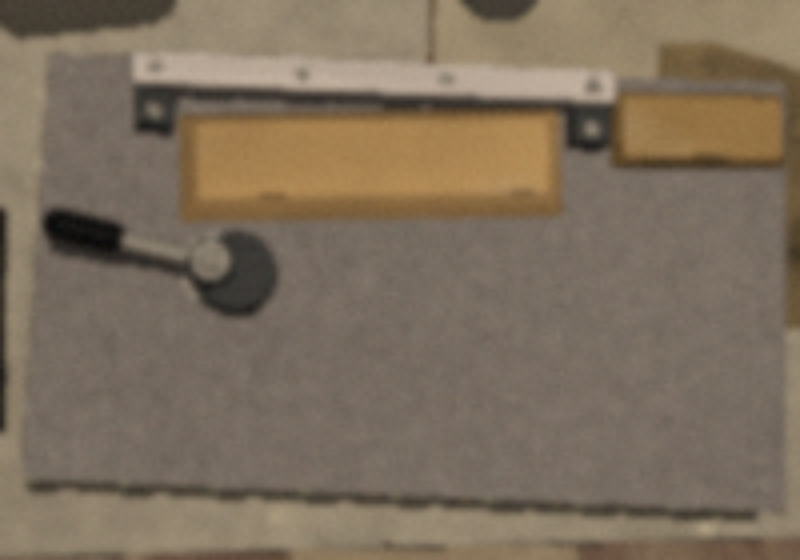

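The bar is in the bay, with its right end flush. Its left end is about 8 mm off the fence at (182,215), and the cam will close that gap. Next is the lever.

```bash
python3 - <<'E'
from h import *
g=lambda al,o:np.array((-.068,.085))+rot(al)@[.075,o]
a0=np.deg2rad(75); Y=lambda al:Q(al-np.pi/2)
move_to(P(g(a0,-.036),.07),Y(a0)); move_l(P(g(a0,-.036),.016),.15); print(F())
hit=False
for k in list(np.linspace(0,1.85,9))+[1.87,1.89,1.91]:
    al=a0+k; move_l(P(g(al,-.0185),.016),.08,Y(al))
    f=state()["ft_force"]; tan=float(f[:2]@(rot(A+al)@[0,1])); print(round(k,2),round(tan,1),F())
    if tan<-20: break
move_l(P(g(al,-.035),.016),.1); move_l(P(g(al,-.035),.12),.25)
q=state()["joint_pos"].copy();q[0]-=.9;movej(q);print(bar("p5"),F())
E
```

```text
(array([ 0.4, -0.4,  0.1]), 40.2)
0.0 0.1 (array([ 0. ,  0.3, -0.6]), 40.6)
0.23 -0.7 (array([0.8, 0.7, 0.6]), 41.0)
0.46 0.6 (array([-0.5, -0.7, -0.4]), 41.4)
0.69 -0.2 (array([ 0.3, -0.1, -0.2]), 41.8)
0.92 0.2 (array([-0.3,  0.1,  0. ]), 42.1)
1.16 -0.1 (array([ 0.2, -0. ,  0.3]), 42.5)
1.39 -0.1 (array([ 0.3, -0. , -0.1]), 42.9)
1.62 -0.2 (array([-1. ,  0.4, -0.8]), 43.3)
1.85 -11.2 (array([ 3.8, 11. , -2.4]), 43.7)
1.87 -17.0 (array([ 5.6, 16.8, -3.3]), 43.9)
1.89 -21.8 (array([ 5.9, 21.8, -4.7]), 44.2)
(array([-0.00016161,  0.00389072]), -0.017266583823631335, [0.0643, 0.2173]) (array([ 0.1,  0.2, -0.2]), 46.6)
```

View pics/p5.png

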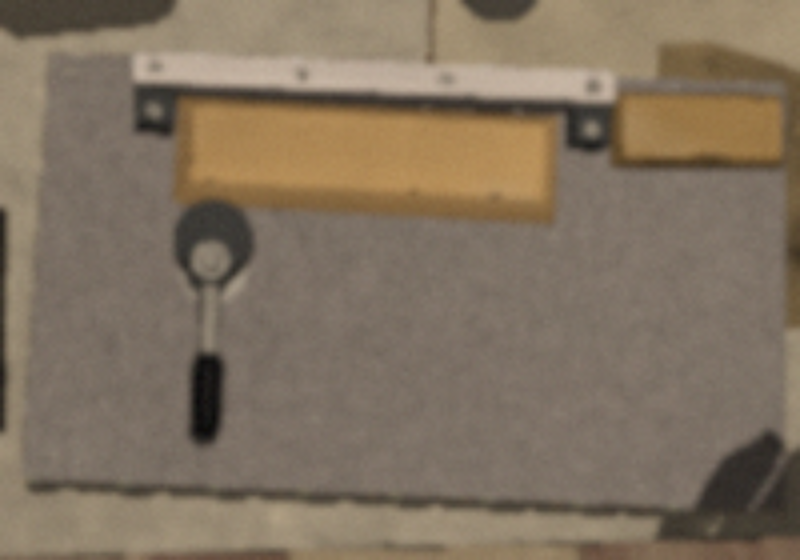

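The lever points at the robot, at its stop, and the bar is locked. Its right end is still about 3 mm off the fence (0.017 rad). There is time for one gentle nudge to widen the margin before I hand in.

```bash
python3 - <<'E'
from h import *
p=lambda x,h=.005:P((-.041+x,-.075),h)
move_to(p(-.025,.05),Q(0)); move_l(p(-.025),.15); move_l(p(-.004),.1)
for x in(-.002,0,.0015):
    move_l(p(x),.04); print(F())
    if abs(state()["ft_force"][0])>7: break
move_l(p(-.03),.15); move_l(p(-.03,.12),.25)
q=state()["joint_pos"].copy();q[0]-=.8
movej(q);print(bar(),F())
if state()["time"]<56: print(job_done())
E
```

```text
(array([-0.8, -1. , -0.4]), 48.7)
(array([-0.4,  0.4,  0.7]), 49.0)
(array([-2. ,  0.3,  0.9]), 49.2)
(array([0.00067317, 0.00381647]), -0.0009567898511768741, [0.0635, 0.2175]) (array([ 0.5,  0.6, -0.1]), 51.7)
the job is handed in; nothing more can be done
None
```

The bar lies flush in the bay, within about 1 mm of the fence and 0.001 rad of parallel as measured, and the clamp lever is against its locked stop; I handed the job in at 51.7 s, with no verdict shown.

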